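# Seat the bleed cap of a pressure-test rig, crack it a quarter turn and hold it

### The arm

A 6-joint arm with a two-finger parallel gripper is mounted at the origin on the work surface. World frame = base frame: x ahead of the robot, y to its left, z up, the work surface at z = 0. Lengths are in mm, angles in rad, forces in N, time in s.
With the tool pointing down it reaches from about 350 to 950 mm from the base axis. Payload 17.4 kg.
Tool frame: the origin (TCP) lies on the centre line of the jaws, within the pads' length; the fingertips stand 14 mm ahead of it and the grasp point (between the pads) lies 5 mm behind it; z points along the fingers, y is the line along which they close (so a half turn about z gives the same grasp; the last joint's range is limited). The gripper opens to 93 mm and grips with 3 to 60 N. Pads are 15 mm wide; open, the fingers measure 128 mm over their backs; the gripper's body (75 mm by 188 mm) begins 65 mm behind the grasp point.
Start: joints at [-0.038, 0.116, 1.442, -0, 1.584, -0.038], TCP at [675.006, -0.009, 232.646] pointing down, gripper open.
Joint ranges: [-2.83, 2.83], [-0.83, 2.19], [0.07, 2.5], [-1.14, 4.28], [0.01, 3], [-2.97, 2.97]. Speed limits (rad/s): [1.89, 1.89, 2.22, 3.14, 3.14, 3.14].

### API

Orientations are given as a unit quaternion [x, y, z, w].
In Python, from cell import r gives the robot as it stands.
- The arm moves only by the tool jog_arm, never from a script. Its argument "commands" is a list of rows, each an object of numbers: "dx", "dy", "dz": the shift along the world's x, y, z in cm; "yaw": the turn about the world's z in rad; "jaw": the finger opening in cm, from 0 to 9.3. A call has 1 to 5 rows; each row is the pose to reach, as a shift and turn from the pose commanded when the call began; what a row does not reach only later rows make up. A row lasts 1/8 s, in which the tool goes at most 62.5 mm and 10.7 degrees, less where a joint would pass 70% of its speed; a pose out of reach is approached as far as the arm can. A call with a gripper value outside its range is refused whole. The fingers move at their own pace and stop on an object; "newtons" is the grip in N (left out, the last holds). Time passes only in rows, so rows that repeat a pose let the fingers close. It gives the time, the measured TCP pose, the force, the opening and the grip force at its end, in the units of the state.
- r.get_obs(): the state, without advancing time (a new reading comes with each control period).
- r.snapshot(name): name is "scene" or "side" or "wrist"; returns a dict with "frame" (400x640x3 uint8, red, green, blue), "range_z" (400x640 float32, mm along the optical axis (not along the pixel's ray), 0 where there is no reading), "fx", "fy", "cx", "cy" (pixels), "world_to_cam" (4x4, takes a point from world to camera coordinates). Camera axes: x right, y up, looking along -z (the intrinsics and any distortion apply to the point x, -y, -z); pixel columns grow to the right and rows downward; lengths in mm; the calibration is good to about 2 mm. A picture is of the moment at which its call begins.
- r.finish_job(): hands the job in; it is judged then, once.
Trained networks look in the newest picture that a camera, given by its name, has taken for a name from the list of things; names that differ only in an ending like _2 or _b are one class to them, and where a whole thing is asked for, a point or a joint stands for the part that bears it (a point fixed in the world has none). Each returns a list of dicts, best first, with "confidence" (0 to 1); they miss things now and then, are a little off and sometimes report something else, mostly with a low value. They report only what shows in the picture. A call takes as long as a camera call.
- r.regions_of(camera, thing): "pixels" (400x640 bool, what is visible of it) and "extent" ([left, top, width, height] in pixels, round what is visible of it).
The state is a dict: "clock": time; "joint_pos": joint angles; "joint_velocities": joint speeds; "joint_efforts": joint torques, N m; "tcp_pos": TCP position; "ee_rot": TCP orientation; "contact_force": force on the tool from outside, world axes, zero at the start; "wrist_torque": the same for the moment, N m; "gripper_width": finger opening in mm; "grip_force": force on a finger pad.
Only numpy, scipy, OpenCV 4.12 (cv2) and the standard library are available. Lean on these libraries where they do the work, as an engineer would, in place of code of your own. Each camera call takes 0.05 s, during which the arm holds its last target. There are 200 camera calls.

### The job

The pipe test rig on the van's bench is about to be filled. Screw the blue ribbed end cap on its upright bleed port clockwise until it bottoms out, then back it off a quarter turn so that the air can get out, and finish still holding the cap there in your fingers, without letting go. Handle it gently, as the thin nylon cap cracks if it is gripped with more than 25 N; leave the red valve lever shut and everything else on the bench where it is.

Things in the scene. Friction and masses are not known exactly. Their poses are not given: they have to be found in the camera images.
- rig: Pressure-test rig, fixed: grey plate 110 x 440 mm carrying a brass pipe along the rig's y axis, 60 mm above the bench. Origin: on the bench, straight below the cap's axis; z up. The upright bleed port stands on the tee in the middle; the brass hexagon under the cap is 41 mm across corners, its top 99 mm above the bench. Nothing within 0.2 m of the cap is taller than the cap.
- gauge_face (a point): Centre of the face of the rig's round gauge, 65 mm across, looking up, 150 mm from the cap's axis towards the rig's +y and 124 mm above the bench.
- end_cap: Blue ribbed nylon cap on the bleed port: round, 44 mm across, 30 mm tall, axis upright. Origin: centre of its underside, 104 mm above the bench when bottomed out; +y along the white paint line on its top and side. Already started on its thread, under one turn from bottoming; cannot be pulled off. Grip its sides from above, anywhere round. Cracks if gripped with over 25 N per finger.
- cap_top (a point): Centre of the cap's top face, 134 mm above the bench when bottomed out; the thread lifts it 2.3 mm per turn. When bottomed out, the cap's white line meets the white line on the brass hexagon and points at the gauge (rig's +y). A grip of 8 to 12 N per finger is enough to turn it: the thread rubs with about 0.06 N m.
- cap_turn (a joint): Turn of the end cap in rad: 0 = bottomed out (hard stop), growing as it is unscrewed (anticlockwise seen from above); starts between 2.4 and 4.2. A quarter turn back is 1.571. It stays where it is left.
- valve_lever (a joint): Red lever of the inlet ball valve in rad: 0 = shut, across the pipe and pointing along the rig's -x, as it starts; grows as it is opened, up to 1.57. To be left at 0.
- wrench: Bystander: a steel open-end wrench, 190 mm, lying flat on the bench on the robot's side of the rig. Origin under its middle.
- elbow: Bystander: small brass elbow fitting, 31 mm tall, lying on the bench beyond the rig. Origin under its corner.
- tape_roll: Bystander: white roll of thread tape, 54 mm across, 14 mm tall, lying flat beyond the rig. Origin: centre of its underside.
- spare_cap: Bystander: a loose yellow spare cap, 44 mm across, 30 mm tall, standing on the bench beyond the rig. Origin: centre of its underside. Not the cap to be turned.
- spray: Bystander: white leak-spray bottle with a red trigger head, 60 mm across, 190 mm tall, at one side of the bench. Origin: centre of its underside.
- paste_tub: Bystander: white tub of jointing paste with a green lid, 72 mm across, 65 mm tall, at the other side. Origin: centre of its underside.
- torch: Bystander: black and orange torch, 150 mm long, 45 mm thick, lying on the bench at the left front. Origin under its middle.

How it is judged (in metres and radians):
On the way, in this order (a step that is already met when the one before it is completed fails the run):
1. the end cap is screwed down until it bottoms out (value of joint cap_turn below 0.07 rad), for 0.2 s.
2. the cap is backed off a quarter turn and held in the fingers (value of joint cap_turn between 1.311 and 1.831 rad and contact force between the fingers and end_cap above 4 N), for 0.2 s.
At the end, for the whole second after the job is handed in: The cap stands a quarter turn (1.571 rad, give or take 0.26 rad = 15 degrees) back from bottomed out, it is not turning, and the fingers hold it with more than 4 N in all; the valve lever is within 0.15 rad of shut (all of step 2 and velocity of joint cap_turn between -0.1 and 0.1 rad/s and value of joint valve_lever below 0.15 rad); the arm keeps its last pose, push and grip.
It fails at once if the cap is squeezed too hard: over 25 N of grip (the contact forces of both fingers added up, rubbing included, pass 60 N) (contact force between any of the fingers, the arm and end_cap above 60 N).
It fails at once if the red valve lever is moved by more than 0.15 rad (value of joint valve_lever above 0.15 rad).
It fails at once if something else on the bench is moved by more than 25 mm or tipped over (distance of any of wrench, elbow, tape_roll, spare_cap, spray, paste_tub, torch from where it was at the start of the episode above 0.025 m or angle between any of spray, paste_tub, torch, wrench's own z axis and vertical above 0.5 rad).
It also fails if it takes over 64 s, if anything falls off the work surface, if the arm or the gripper's body presses on something with over 40 N, if the wrist force passes 120 N, or if a joint passes its speed limit or range.

## Working session

There is one attempt and no reset: what is moved stays moved. The work goes in short steps, Python scripts to look and compute and a tool call to move; the robot and the scene stay as the last step left them, time stands still between calls to the robot, and variables do not carry over. Pictures are saved under pics/ and viewed, at most 10 in all, crops included, and the job is handed in when it is done.

Besides the shell and the picture viewer there is one more tool, called after "Call:" by a JSON object that holds its "op" and its "data". jog_arm: Moves the arm, as the interface text tells. Its arguments: {"type":"object","properties":{"commands":{"type":"array","items":{"type":"object","properties":{"dx":{"type":"number"},"dy":{"type":"number"},"dz":{"type":"number"},"yaw":{"type":"number"},"jaw":{"type":"number"}}}},"newtons":{"type":"number"}},"required":["commands"]}

```bash
mkdir -p pics
cat > h.py <<'E'
import numpy as np, cv2
from cell import r
def pts(s,mask):
    v,u=np.nonzero(mask & (s["range_z"]>0)); d=s["range_z"][v,u]
    x=(u-s["cx"])/s["fx"]*d; y=-(v-s["cy"])/s["fy"]*d
    P=np.c_[x,y,-d,np.ones_like(d)]
    return (np.linalg.inv(s["world_to_cam"])@P.T).T[:,:3],u,v
E
python3 - <<'E'
from h import *
for c in ["scene","wrist"]:
    s=r.snapshot(c); cv2.imwrite(f"pics/{c}1.png",s["frame"][:,:,::-1])
    for n in ["end_cap","gauge_face","valve_lever","spray"]:
        for g in r.regions_of(c,n)[:2]:
            P,u,v=pts(s,g["pixels"])
            if len(P): 
                t=P[P[:,2]>np.percentile(P[:,2],97)-4]
                print(c,n,round(g["confidence"],2),g["extent"],P.min(0).round(),P.max(0).round(),"top",t.mean(0).round(1),len(t), (t.min(0)+t.max(0))/2)
print(r.get_obs())
E
```

```text
scene end_cap 0.53 [320.7, 215.5, 14.6, 13.1] [562.  42. 114.] [606.  83. 145.] top [587.9  61.  140.3] 41 [588.63529205  63.6468922  141.55100226]
scene gauge_face 0.95 [267.0, 190.5, 111.7, 101.4] [ 420. -190.   -7.] [743. 251. 402.] top [605.3  53.  168.8] 145 [652.95564571  87.54023372 267.06078899]
scene spray 0.84 [190.9, 135.3, 25.3, 48.4] [ 276. -606.   -4.] [ 510. -436.  194.] top [ 464.3 -469.   189.2] 49 [ 460.09689011 -469.62498703  190.14823617]
wrist end_cap 0.81 [185.9, 106.9, 62.5, 59.6] [503.  19.   0.] [606.  82. 137.] top [583.2  60.4 135. ] 2205 [582.94860626  59.86709209 134.98658279]
wrist gauge_face 0.58 [86.1, 0.0, 273.1, 290.4] [ 334. -133.   -3.] [715. 203. 308.] top [584.5  59.  139.5] 2321 [594.48408211  44.22489946 219.98248485]
wrist valve_lever 0.68 [83.0, 247.5, 92.9, 44.5] [ 352. -116.   -1.] [512. -53. 106.] top [449.1 -70.8 101.3] 457 [465.66017266 -78.51238733 102.82751904]
wrist valve_lever 0.47 [294.2, 217.9, 34.1, 36.7] [636. -95.  -1.] [679. -52.  32.] top [657.4 -73.5  29.4] 810 [657.83670221 -74.17909616  29.08197445]
{'clock': 0.5, 'joint_pos': array([-3.77774588e-02,  1.15988171e-01,  1.44164091e+00,  1.01210383e-05,
        1.58402414e+00, -3.77694471e-02]), 'joint_velocities': array([-0.00055711, -0.00100325, -0.00075744,  0.00059581, -0.00029546,
        0.00061186]), 'joint_efforts': array([ 2.42046226e-04, -7.20424604e+01, -6.22347808e+01,  7.79680372e-02,
        1.85904553e-02, -4.65393612e-05]), 'tcp_pos': array([6.74982796e+02, 9.85516827e-03, 2.32628699e+02]), 'ee_rot': array([ 7.07109566e-01,  7.07103995e-01, -1.68791314e-05, -2.56474099e-05]), 'contact_force': array([-0.26849368,  0.49646889, -0.03170725]), 'wrist_torque': array([-0.00667303,  0.0247238 , -0.01382522]), 'grip_force': 0.0, 'gripper_width': 92.76289025907718}
```

View pics/wrist1.png

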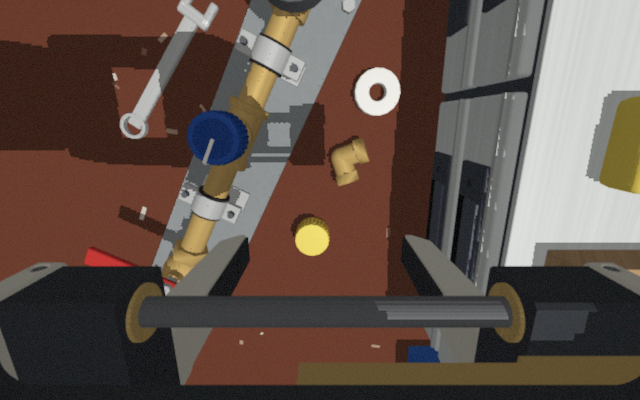

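View pics/scene1.png

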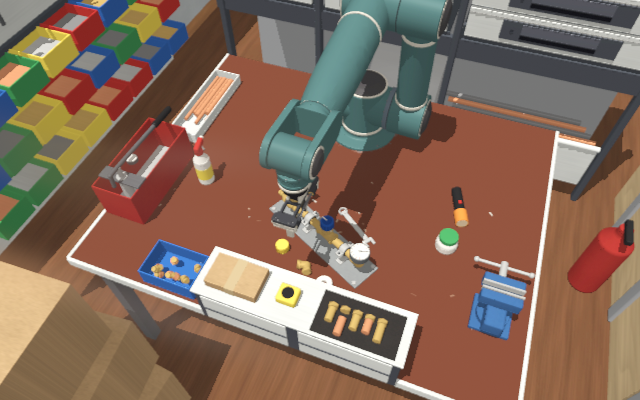

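The wrist view shows the blue cap at (217,137), with its white line running to about (205,163). The pipe runs up and to the right towards the gauge at (295,0). That puts the cap near world (583,60), about 3.1 rad from bottoming. The scene view shows nothing tall near the rig. I'll move over the cap pre-turned by +1.5 rad, so one grip covers the whole turn.

Call:
{"op": "jog_arm", "data": {"commands": [{"dx": -3, "dy": 2, "yaw": 0.16, "jaw": 9.3}, {"dx": -6, "dy": 4, "yaw": 0.32, "jaw": 9.3}, {"dx": -9.2, "dy": 6, "yaw": 0.48, "jaw": 9.3}, {"dx": -9.2, "dy": 6, "yaw": 0.64, "jaw": 9.3}, {"dx": -9.2, "dy": 6, "yaw": 0.8, "jaw": 9.3}], "newtons": 10}}

```text
schema error: expected keys dx, dy, dz, yaw, jaw
```

Call:
{"op": "jog_arm", "data": {"commands": [{"yaw": 0.16}, {"yaw": 0.32}, {"yaw": 0.48}, {"yaw": 0.64}, {"yaw": 0.7}]}}

```text
schema error: expected keys dx, dy, dz, yaw, jaw
```

Call:
{"op": "jog_arm", "data": {"commands": [{"yaw": 0}, {"yaw": 0}]}}

```text
schema error: expected keys dx, dy, dz, yaw, jaw
```

Run:
```python
from h import *
o=r.get_obs(); print(o["clock"],o["joint_pos"].round(3),o["tcp_pos"].round(1),o["ee_rot"].round(3),o["gripper_width"])
for c in ["wrist","side"]:
    s=r.snapshot(c); f=s["frame"]; cv2.imwrite(f"pics/{c}2.png",f[:,:,::-1])
    for g in r.regions_of(c,"end_cap")[:2]:
        P,u,v=pts(s,g["pixels"]); print(c,g["confidence"],g["extent"])
        z0=np.median(P[P[:,2]>125][:,2]); k=abs(P[:,2]-z0)<3; t=P[k]
        (cx,cy),rad=cv2.minEnclosingCircle(t[:,:2].astype(np.float32))
        col=f[v,u].astype(int); w=(col.min(1)>90)&k
        print(z0,"mean",t.mean(0).round(1),"circ",cx,cy,rad,"white",w.sum())
        if w.sum()>3:
            d=P[w][:,:2]-[cx,cy]; print("heading",np.degrees(np.arctan2(*d.mean(0)[::-1])),np.hypot(*d.T).max())
    for g in r.regions_of(c,"gauge_face")[:1]:
        P,u,v=pts(s,g["pixels"]); k=abs(P[:,2]-124)<5; print(c,"gauge",g["confidence"],k.sum(),P[k].mean(0) if k.sum() else "")
```

```text
0.5 [-0.038  0.116  1.442  0.     1.584 -0.038] [675.    0.  232.6] [ 0.707  0.707 -0.    -0.   ] 92.76289025907718
wrist 0.61 [184.4, 107.9, 62.7, 58.9]
134.91273283630193 mean [583.2  60.4 135. ] circ 582.5761108398438 59.209190368652344 22.688438415527344 white 112
heading -115.40296551080789 22.68835091985318
wrist 0.61 [83.0, 0.0, 276.5, 290.3]
134.94361776636873 mean [583.2  60.4 135. ] circ 582.5761108398438 59.209190368652344 22.688438415527344 white 112
heading -115.40296551080789 22.68835091985318
wrist gauge 0.97 282 [613.12147361  91.38820359 123.80202305]
side gauge 0.62 0
```

Each row needs all five keys, so I'll resend with every key filled in.

Call:
{"op": "jog_arm", "data": {"commands": [{"dx": -3, "dy": 2, "dz": 0, "yaw": 0.16, "jaw": 9.3}, {"dx": -6, "dy": 4, "dz": 0, "yaw": 0.32, "jaw": 9.3}, {"dx": -9.2, "dy": 6, "dz": 0, "yaw": 0.48, "jaw": 9.3}, {"dx": -9.2, "dy": 6, "dz": 0, "yaw": 0.64, "jaw": 9.3}, {"dx": -9.2, "dy": 6, "dz": 0, "yaw": 0.8, "jaw": 9.3}], "newtons": 10}}

```text
clock: 1.42
tcp_pos: [582.7, 60.3, 233.1]
ee_rot: [0.373, 0.928, 0.0, 0.0]
contact_force: [-0.6, -0.8, -0.0]
gripper_width: 92.7
grip_force: 0.0
```

Call:
{"op": "jog_arm", "data": {"commands": [{"dx": 0, "dy": 0, "dz": 0, "yaw": 0.16, "jaw": 9.3}, {"dx": 0, "dy": 0, "dz": 0, "yaw": 0.32, "jaw": 9.3}, {"dx": 0, "dy": 0, "dz": 0, "yaw": 0.48, "jaw": 9.3}, {"dx": 0, "dy": 0, "dz": 0, "yaw": 0.7, "jaw": 9.3}, {"dx": 0, "dy": 0, "dz": 0, "yaw": 0.7, "jaw": 9.3}]}}

```text
clock: 2.05
tcp_pos: [583.0, 60.0, 232.7]
ee_rot: [0.035, 0.999, 0.0, 0.0]
contact_force: [0.1, 0.0, 0.2]
gripper_width: 93.1
grip_force: 0.0
```

```bash
cat > look.py <<'E'
from h import *
import sys
o=r.get_obs(); print(o["clock"],o["joint_pos"].round(3),o["tcp_pos"].round(1),o["ee_rot"].round(3),o["gripper_width"],o["grip_force"],o["contact_force"].round(1),o["wrist_torque"].round(2))
c="wrist"
s=r.snapshot(c); f=s["frame"]; cv2.imwrite(f"pics/{sys.argv[1]}.png",f[:,:,::-1])
for g in r.regions_of(c,"end_cap")[:1]:
    P,u,v=pts(s,g["pixels"]); print(c,g["confidence"],g["extent"])
    z0=np.median(P[(P[:,2]>125)&(P[:,2]<140)][:,2]); k=(abs(P[:,2]-z0)<3); t=P[k]
    (cx,cy),rad=cv2.minEnclosingCircle(t[:,:2].astype(np.float32))
    col=f[v,u].astype(int); w=(col.min(1)>90)&k
    print(z0,"mean",t.mean(0).round(1),"circ",cx,cy,rad,"white",w.sum())
    if w.sum()>3:
        d=P[w][:,:2]-[cx,cy]; print("heading",np.degrees(np.arctan2(*d.mean(0)[::-1])),np.hypot(*d.T).max())
for g in r.regions_of(c,"gauge_face")[:1]:
    P,u,v=pts(s,g["pixels"]); k=abs(P[:,2]-124)<5; print(c,"gauge",g["confidence"],k.sum(),P[k].mean(0) if k.sum() else "")
E
python3 look.py w3
```

```text
2.05 [ 0.059 -0.078  1.638  0.     1.581 -1.442] [583.   60.  232.7] [0.035 0.999 0.    0.   ] 93.08686635231429 0.0 [0.1 0.  0.2] [ 0.14 -0.04  0.01]
wrist 0.67 [300.5, 176.0, 50.8, 54.0]
134.99045411207024 mean [581.2  59.3 135. ] circ 581.7172241210938 58.58564376831055 22.31376075744629 white 1685
heading 37.810881604609854 22.313704307552353
wrist gauge 0.81 2431 [637.09340493 188.91836223 123.98759511]
```

View pics/w3.png

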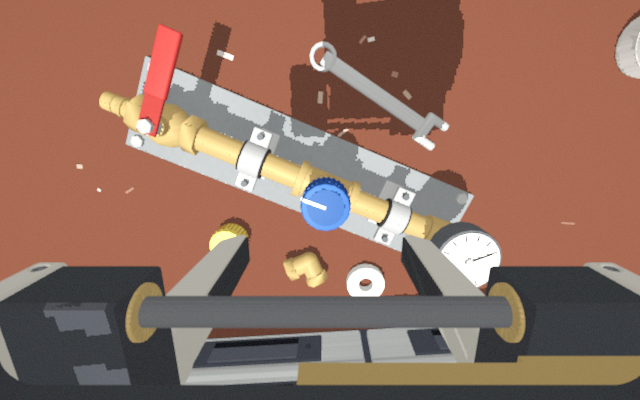

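Call:
{"op": "jog_arm", "data": {"commands": [{"dx": -0.05, "dy": -0.05, "dz": -3, "yaw": 0, "jaw": 9.3}, {"dx": -0.05, "dy": -0.05, "dz": -6, "yaw": 0, "jaw": 9.3}, {"dx": -0.05, "dy": -0.05, "dz": -7.5, "yaw": 0, "jaw": 7}, {"dx": -0.05, "dy": -0.05, "dz": -7.5, "yaw": 0, "jaw": 7}]}}

```text
clock: 2.7
tcp_pos: [582.2, 59.5, 157.1]
ee_rot: [0.036, 0.999, -0.0, -0.001]
contact_force: [0.5, 0.1, 0.5]
gripper_width: 77.6
grip_force: 0.0
```

```bash
python3 look.py w4
```

```text
2.7 [ 0.058 -0.048  1.732  0.     1.458 -1.441] [582.2  59.5 157.1] [ 0.036  0.999 -0.    -0.001] 77.58824306386437 0.0 [0.5 0.1 0.5] [ 0.07 -0.05 -0.03]
wrist 0.77 [290.3, 194.6, 71.6, 81.3]
134.9817553423033 mean [581.   59.4 135. ] circ 582.0635986328125 58.7331428527832 22.507614135742188 white 2018
heading -15.749021155130666 22.507580309801
wrist gauge 0.6 327 [565.49420585  60.13487363 125.02455209]
```

The cap sits at (325,205) with its line pointing left, away from the gauge, so it's about half a turn from bottoming. It's centred between the fingers. Next I'll descend and close gently at 10 N.

Call:
{"op": "jog_arm", "data": {"commands": [{"dx": -0.05, "dy": -0.05, "dz": -2, "yaw": 0, "jaw": 7}, {"dx": -0.05, "dy": -0.05, "dz": -3.9, "yaw": 0, "jaw": 7}, {"dx": -0.05, "dy": -0.05, "dz": -3.9, "yaw": 0, "jaw": 6}, {"dx": -0.05, "dy": -0.05, "dz": -3.9, "yaw": 0, "jaw": 5}, {"dx": -0.05, "dy": -0.05, "dz": -3.9, "yaw": 0, "jaw": 4.6}], "newtons": 10}}

```text
clock: 3.48
tcp_pos: [582.3, 59.0, 119.3]
ee_rot: [0.035, 0.999, 0.0, 0.0]
contact_force: [0.2, -0.0, 0.7]
gripper_width: 47.2
grip_force: 0.0
```

Call:
{"op": "jog_arm", "data": {"commands": [{"dx": 0, "dy": 0, "dz": 0, "yaw": 0, "jaw": 4.4}, {"dx": 0, "dy": 0, "dz": 0, "yaw": 0, "jaw": 4.0}, {"dx": 0, "dy": 0, "dz": 0, "yaw": 0, "jaw": 4.0}, {"dx": 0, "dy": 0, "dz": 0, "yaw": 0, "jaw": 4.0}], "newtons": 10}}

```text
clock: 3.98
tcp_pos: [582.4, 60.0, 119.3]
ee_rot: [0.035, 0.999, 0.001, 0.001]
contact_force: [1.7, 8.6, 1.7]
gripper_width: 43.9
grip_force: 10.0
```

```bash
python3 look.py w5
```

```text
3.975 [ 0.058 -0.026  1.774  0.002  1.392 -1.443] [582.4  60.  119.3] [0.035 0.999 0.001 0.001] 43.90915500147844 10.000005215406418 [1.7 8.6 1.7] [ 1.59 -0.23  0.02]
wrist 0.72 [304.7, 5.6, 196.3, 162.5]
nan mean [nan nan nan] circ 0.0 0.0 0.0 white 0
wrist gauge 0.72 1337 [612.5706805  136.32258499 124.45761101]
  return _methods._mean(a, axis=axis, dtype=dtype,
  ret = ret.dtype.type(ret / rcount)
look.py:11: RuntimeWarning: Mean of empty slice.
  print(z0,"mean",t.mean(0).round(1),"circ",cx,cy,rad,"white",w.sum())
  ret = um.true_divide(
```

It's gripped at 10 N, 43.9 mm wide. The 8.6 N side force in +y says the cap's axis is about 1 mm further that way, so I'll recentre and start turning.

Call:
{"op": "jog_arm", "data": {"commands": [{"dx": 0, "dy": 0.12, "dz": 0, "yaw": 0, "jaw": 4.0}, {"dx": 0, "dy": 0.12, "dz": 0, "yaw": 0, "jaw": 4.0}], "newtons": 10}}

```text
clock: 4.38
tcp_pos: [582.4, 60.2, 119.3]
ee_rot: [0.035, 0.999, -0.0, 0.001]
contact_force: [0.5, 1.5, 3.3]
gripper_width: 44.0
grip_force: 10.0
```

Call:
{"op": "jog_arm", "data": {"commands": [{"dx": 0, "dy": 0, "dz": 0, "yaw": -0.1, "jaw": 4.0}, {"dx": 0, "dy": 0, "dz": -0.01, "yaw": -0.2, "jaw": 4.0}, {"dx": 0, "dy": 0, "dz": -0.01, "yaw": -0.3, "jaw": 4.0}, {"dx": 0, "dy": 0, "dz": -0.02, "yaw": -0.4, "jaw": 4.0}, {"dx": 0, "dy": 0, "dz": -0.02, "yaw": -0.5, "jaw": 4.0}]}}

```text
clock: 5.0
tcp_pos: [582.3, 60.2, 119.1]
ee_rot: [0.283, 0.959, 0.0, 0.0]
contact_force: [1.7, 1.6, 4.0]
gripper_width: 43.9
grip_force: 10.0
```

```bash
python3 -c "
from h import *
o=r.get_obs(); print(o['tcp_pos'],o['contact_force'],o['wrist_torque'],o['grip_force'],o['joint_pos'])
s=r.snapshot('wrist'); cv2.imwrite('pics/w6.png',s['frame'][:,:,::-1])"
```

```text
[582.31864327  60.15995854 119.05303698] [1.65009127 1.58062715 3.99152168] [ 0.16016939 -0.19217272  0.08495495] 9.997635036706924 [ 5.93649589e-02 -2.52236827e-02  1.77368243e+00  1.74822394e-05
  1.39207330e+00 -9.37307784e-01]
```

View pics/w6.png

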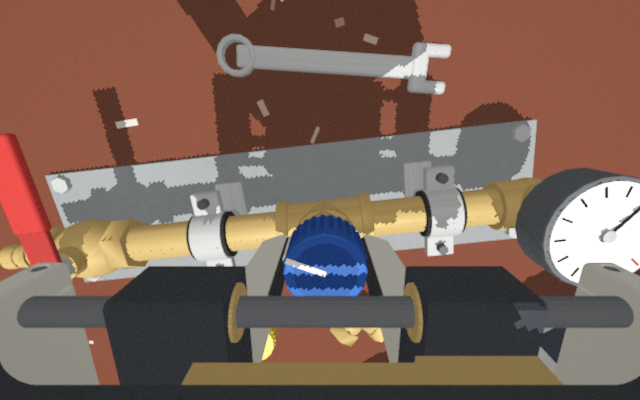

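The grip is centred and the cap is turning with the tool. Its white line sits at (285,262)–(325,275) in the tool view, and the torque of about 0.08 N m matches thread rub. About 2.6 rad remain.

Call:
{"op": "jog_arm", "data": {"commands": [{"dx": 0, "dy": 0, "dz": -0.01, "yaw": -0.14, "jaw": 4.0}, {"dx": 0, "dy": 0, "dz": -0.01, "yaw": -0.28, "jaw": 4.0}, {"dx": 0, "dy": 0, "dz": -0.02, "yaw": -0.42, "jaw": 4.0}, {"dx": 0, "dy": 0, "dz": -0.02, "yaw": -0.56, "jaw": 4.0}, {"dx": 0, "dy": 0, "dz": -0.03, "yaw": -0.7, "jaw": 4.0}]}}

```text
clock: 5.68
tcp_pos: [582.3, 60.1, 118.7]
ee_rot: [0.595, 0.804, 0.0, 0.0]
contact_force: [0.5, 0.1, 5.3]
gripper_width: 43.6
grip_force: 10.0
```

Call:
{"op": "jog_arm", "data": {"commands": [{"dx": 0, "dy": 0, "dz": -0.01, "yaw": -0.14, "jaw": 4.0}, {"dx": 0, "dy": 0, "dz": -0.01, "yaw": -0.28, "jaw": 4.0}, {"dx": 0, "dy": 0, "dz": -0.02, "yaw": -0.42, "jaw": 4.0}, {"dx": 0, "dy": 0, "dz": -0.02, "yaw": -0.56, "jaw": 4.0}, {"dx": 0, "dy": 0, "dz": -0.03, "yaw": -0.7, "jaw": 4.0}]}}

```text
clock: 6.3
tcp_pos: [582.3, 60.2, 118.5]
ee_rot: [0.834, 0.551, 0.0, 0.0]
contact_force: [-0.6, 0.4, 7.3]
gripper_width: 43.9
grip_force: 10.0
```

Call:
{"op": "jog_arm", "data": {"commands": [{"dx": 0, "dy": 0, "dz": -0.01, "yaw": -0.14, "jaw": 4.0}, {"dx": 0, "dy": 0, "dz": -0.01, "yaw": -0.28, "jaw": 4.0}, {"dx": 0, "dy": 0, "dz": -0.02, "yaw": -0.42, "jaw": 4.0}, {"dx": 0, "dy": 0, "dz": -0.02, "yaw": -0.56, "jaw": 4.0}, {"dx": 0, "dy": 0, "dz": -0.03, "yaw": -0.7, "jaw": 4.0}]}}

```text
clock: 6.92
tcp_pos: [582.3, 60.2, 118.2]
ee_rot: [0.973, 0.232, 0.0, -0.0]
contact_force: [0.2, 0.5, 5.7]
gripper_width: 43.5
grip_force: 10.0
```

```bash
python3 -c "
from h import *
o=r.get_obs(); print(o['tcp_pos'],o['contact_force'],o['wrist_torque'],o['grip_force'],o['joint_pos'])
s=r.snapshot('wrist'); cv2.imwrite('pics/w7.png',s['frame'][:,:,::-1])"
```

```text
[582.26320543  60.24467063 118.22541539] [0.18753476 0.54029668 5.73224609] [0.21344796 0.16171814 0.11488655] 9.995784759521484 [ 5.94338253e-02 -2.46434567e-02  1.77450188e+00  1.85191276e-04
  1.39084369e+00  1.16221486e+00]
```

View pics/w7.png

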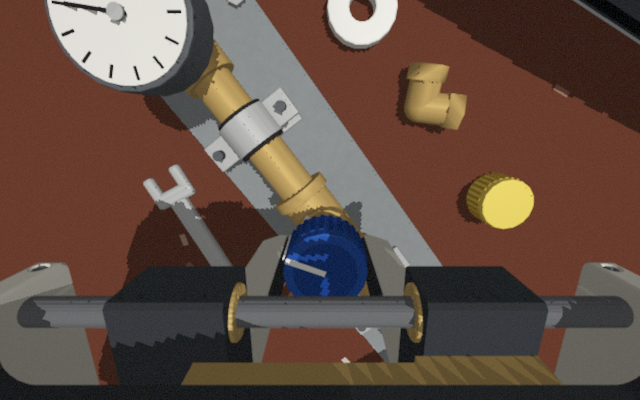

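The line still lies at (285,260)–(325,275) in the tool view, so there's been no slip. About 0.5 rad remain. I'll turn a little past that so the stop is certain.

Call:
{"op": "jog_arm", "data": {"commands": [{"dx": 0, "dy": 0, "dz": -0.01, "yaw": -0.1, "jaw": 4.0}, {"dx": 0, "dy": 0, "dz": -0.01, "yaw": -0.2, "jaw": 4.0}, {"dx": 0, "dy": 0, "dz": -0.01, "yaw": -0.3, "jaw": 4.0}, {"dx": 0, "dy": 0, "dz": -0.01, "yaw": -0.4, "jaw": 4.0}]}}

```text
clock: 7.48
tcp_pos: [582.2, 60.3, 118.1]
ee_rot: [0.999, 0.035, 0.0, -0.0]
contact_force: [-1.1, 1.2, 5.1]
gripper_width: 43.8
grip_force: 10.0
```

```bash
python3 -c "
from cell import r
o=r.get_obs(); print(o['contact_force'],o['wrist_torque'],o['grip_force'],o['joint_pos'][5])"
```

```text
[-1.06366897  1.20109038  5.14379007] [0.33856077 0.12240222 0.0432218 ] 9.997717291116714 1.5609126952033259
```

Call:
{"op": "jog_arm", "data": {"commands": [{"dx": 0, "dy": 0, "dz": 0, "yaw": -0.06, "jaw": 4.0}, {"dx": 0, "dy": 0, "dz": 0, "yaw": -0.12, "jaw": 4.0}, {"dx": 0, "dy": 0, "dz": 0, "yaw": -0.18, "jaw": 4.0}, {"dx": 0, "dy": 0, "dz": 0, "yaw": -0.18, "jaw": 4.0}]}}

```text
clock: 7.98
tcp_pos: [582.2, 60.3, 118.0]
ee_rot: [0.999, -0.054, 0.0, -0.0]
contact_force: [0.0, 0.9, 5.2]
gripper_width: 43.5
grip_force: 10.0
```

```bash
python3 -c "
from h import *
o=r.get_obs(); print(o['tcp_pos'],o['contact_force'],o['wrist_torque'],o['grip_force'],o['joint_pos'])
s=r.snapshot('wrist'); cv2.imwrite('pics/w8.png',s['frame'][:,:,::-1])"
```

```text
[582.22645469  60.26562369 118.01074531] [6.14610213e-04 8.84823769e-01 5.15993013e+00] [0.31962792 0.14337125 0.18999524] 10.0006203353405 [ 5.94513380e-02 -2.45102801e-02  1.77473147e+00  2.30524692e-04
  1.39057464e+00  1.73850141e+00]
```

View pics/w8.png

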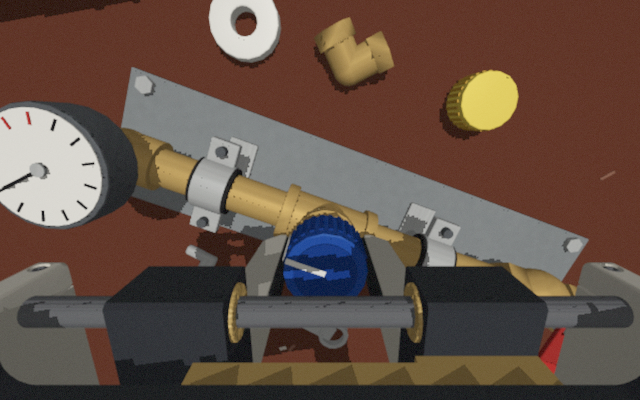

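The line at (285,262)–(325,273) now runs parallel to the pipe and points at the gauge. The torque is up to 0.19 N m, so the cap is at the stop or nearly there. I'll press on a little to confirm.

Call:
{"op": "jog_arm", "data": {"commands": [{"dx": 0, "dy": 0, "dz": 0, "yaw": -0.06, "jaw": 4.0}, {"dx": 0, "dy": 0, "dz": 0, "yaw": -0.12, "jaw": 4.0}, {"dx": 0, "dy": 0, "dz": 0, "yaw": -0.18, "jaw": 4.0}, {"dx": 0, "dy": 0, "dz": 0, "yaw": -0.18, "jaw": 4.0}]}}

```text
clock: 8.52
tcp_pos: [582.0, 60.3, 117.6]
ee_rot: [0.99, -0.143, -0.0, -0.0]
contact_force: [-0.5, 2.6, 2.7]
gripper_width: 43.9
grip_force: 10.0
```

```bash
python3 -c "
from h import *
o=r.get_obs(); print(o['tcp_pos'],o['contact_force'],o['wrist_torque'],o['grip_force'],o['joint_pos'])
s=r.snapshot('wrist'); cv2.imwrite('pics/w9.png',cv2.resize(s['frame'][180:330,220:430,::-1],None,fx=3,fy=3))"
```

```text
[581.97576931  60.30841432 117.63145953] [-0.48907636  2.64154868  2.70818098] [0.37526156 0.23763605 0.20517003] 10.000488013029099 [ 5.95230925e-02 -2.42953324e-02  1.77515707e+00  2.85744513e-04
  1.39070504e+00  1.91767239e+00]
```

View pics/w9.png

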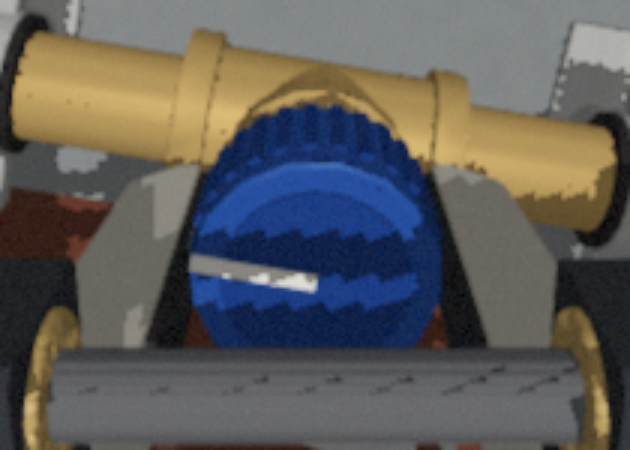

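The cap has bottomed out. The line stayed parallel to the pipe (both about 10° in this view) while the fingers slipped round it at a steady 0.2 N m. Now I'll back off a quarter turn, 1.6 rad with wind-up included.

Call:
{"op": "jog_arm", "data": {"commands": [{"dx": 0, "dy": 0, "dz": 0, "yaw": 0.1, "jaw": 4.0}, {"dx": 0, "dy": 0, "dz": 0.01, "yaw": 0.22, "jaw": 4.0}, {"dx": 0, "dy": 0, "dz": 0.01, "yaw": 0.34, "jaw": 4.0}, {"dx": 0, "dy": 0, "dz": 0.02, "yaw": 0.46, "jaw": 4.0}, {"dx": 0, "dy": 0, "dz": 0.02, "yaw": 0.58, "jaw": 4.0}]}}

```text
clock: 9.2
tcp_pos: [582.0, 60.1, 117.8]
ee_rot: [0.989, 0.148, -0.0, 0.0]
contact_force: [-0.9, 1.0, 4.7]
gripper_width: 43.9
grip_force: 10.0
```

Call:
{"op": "jog_arm", "data": {"commands": [{"dx": 0, "dy": 0, "dz": 0, "yaw": 0.12, "jaw": 4.0}, {"dx": 0, "dy": 0, "dz": 0.01, "yaw": 0.24, "jaw": 4.0}, {"dx": 0, "dy": 0, "dz": 0.01, "yaw": 0.36, "jaw": 4.0}, {"dx": 0, "dy": 0, "dz": 0.02, "yaw": 0.48, "jaw": 4.0}, {"dx": 0, "dy": 0, "dz": 0.02, "yaw": 0.6, "jaw": 4.0}]}}

```text
clock: 9.82
tcp_pos: [582.1, 59.9, 118.0]
ee_rot: [0.901, 0.433, 0.0, 0.0]
contact_force: [-1.4, -0.4, 4.8]
gripper_width: 44.2
grip_force: 10.0
```

Call:
{"op": "jog_arm", "data": {"commands": [{"dx": 0, "dy": 0, "dz": 0, "yaw": 0.12, "jaw": 4.0}, {"dx": 0, "dy": 0, "dz": 0.01, "yaw": 0.24, "jaw": 4.0}, {"dx": 0, "dy": 0, "dz": 0.01, "yaw": 0.36, "jaw": 4.0}, {"dx": 0, "dy": 0, "dz": 0.02, "yaw": 0.42, "jaw": 4.0}, {"dx": 0, "dy": 0, "dz": 0.02, "yaw": 0.42, "jaw": 4.0}]}}

```text
clock: 10.45
tcp_pos: [582.2, 59.9, 118.2]
ee_rot: [0.793, 0.61, 0.0, 0.0]
contact_force: [2.1, -2.0, 3.5]
gripper_width: 43.6
grip_force: 10.0
```

Call:
{"op": "jog_arm", "data": {"commands": [{"dx": 0, "dy": 0, "dz": 0, "yaw": 0, "jaw": 4.0}, {"dx": 0, "dy": 0, "dz": 0, "yaw": 0, "jaw": 4.0}, {"dx": 0, "dy": 0, "dz": 0, "yaw": 0, "jaw": 4.0}]}}

```text
clock: 10.82
tcp_pos: [582.2, 60.0, 118.2]
ee_rot: [0.793, 0.609, 0.0, 0.0]
contact_force: [2.8, -4.9, 3.1]
gripper_width: 44.0
grip_force: 10.0
```

```bash
python3 -c "
from h import *
o=r.get_obs(); print(o['tcp_pos'],o['contact_force'],o['wrist_torque'],o['grip_force'],o['joint_pos'],o['clock'])
s=r.snapshot('wrist'); cv2.imwrite('pics/w10.png',s['frame'][:,:,::-1])"
```

```text
[582.16726781  59.96953263 118.16436414] [ 2.83292206 -4.90186511  3.14343698] [-0.7718068  -0.53082554 -0.01390903] 10.000117421150208 [ 5.92667333e-02 -2.45684268e-02  1.77453062e+00 -4.18429010e-04
  1.39119439e+00  3.19703561e-01] 10.825
```

View pics/w10.png

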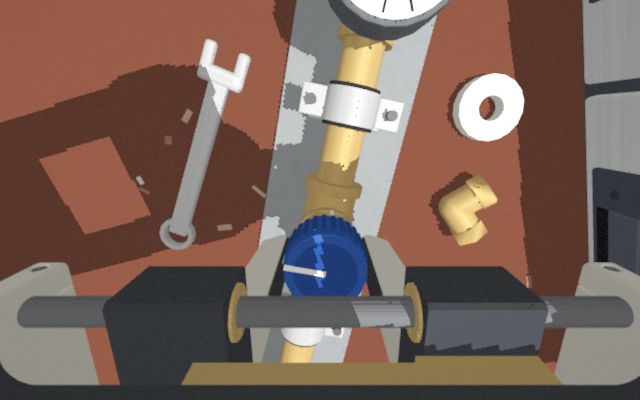

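The line runs from (325,275) to (283,267), square to the pipe and anticlockwise of the gauge. That's a quarter turn back, still held at 10 N, and nothing else in view has shifted. I'm handing it in.

```bash
python3 -c "
from cell import r
print(r.finish_job())"
```

```text
the job is handed in; nothing more can be done
None
```

The job is handed in: the blue cap was screwed down until it bottomed out, then backed off about a quarter turn (1.6 rad at the tool), and the fingers are still holding it at 10 N; the hand-in call returned no verdict.

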